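# Load and bottom out a queen's ring stack on the glue-up arbor

## Robot

A 6-joint arm with a two-finger parallel gripper is mounted at the origin on the work surface. World frame = base frame: x ahead of the robot, y to its left, z up, the work surface at z = 0. Lengths are in m, angles in rad, forces in N, time in s.
With the tool pointing down it reaches from about 0.275 to 0.875 m from the base axis. Payload 12.5 kg.
Tool frame: the origin (TCP) lies on the centre line of the jaws, within the pads' length; the fingertips stand r.finger_overhang ahead of it and the grasp point (between the pads) lies 3 mm ahead of it (r.finger_overhang is the distance from the TCP to the fingertips, in m); z points along the fingers, y is the direction in which the jaws open and shut (so a half turn about z gives the same grasp; the last joint's range is limited). The gripper opens to 85 mm and grips with 20 to 120 N. Pads are 22 mm wide; open, the fingers measure 114 mm over their backs; the gripper's body (76 mm by 85 mm) begins 54 mm behind the grasp point. The pads swing forward as they close: fully open they stand 13 mm farther back than shut.
Start: joints at [1.148, 0.351, 1.652, -0, 1.139, -0.085], TCP at [0.182, 0.519, 0.253] pointing down, gripper open.
Joint ranges: [-2.75, 2.75], [-0.79, 2.1], [0.01, 2.65], [-1.57, 4.71], [0.07, 3.14], [-2.87, 2.87]. Speed limits (rad/s): [2.22, 2.22, 2.79, 3.14, 3.14, 3.14].

## Interface

Orientations are given as a unit quaternion [x, y, z, w].
In Python, from cell import r, optics gives the robot as it stands. The module is installed in compiled form; this text tells all that it offers. Calls block until the motion is done:
- r.move_to(position, orientation): joint-space move of the TCP to a pose.
- r.move_linear(position, rot=None, vel=0.15): straight line of the TCP; rot=None keeps the orientation; vel is the mean speed in m/s.
- r.set_joints(angles): joint-space move.
- r.set_gripper(opening, squeeze=None): opening from 0.0 (shut) to 1.0 (fully open); squeeze is the grip in N (None keeps the last); returns when the fingers have stopped.
- r.sleep(seconds).
- r.inverse_kinematics(position, orientation): joint angles nearest the present ones, or None.
- optics.get_image(name): name is "scene" or "top" or "wrist"; returns a dict with "pixels" (384x512x3 uint8, red, green, blue), "depth" (384x512 float32, m along the optical axis (not along the pixel's ray), 0 where there is no reading), "fx", "fy", "cx", "cy" (pixels), "D" ([k1, k2, p1, p2, k3] as OpenCV has them; the pictures are not rectified), "camera_from_world" (4x4, takes a point from world to camera coordinates); the wrist camera has in their place "mount" (4x4, takes a point from camera to tool coordinates, whose origin is the TCP and whose axes are the flange's). Camera axes: x right, y down, z forward; pixel columns grow to the right and rows downward; lengths in m; the calibration is good to about 2 mm. A picture is of the moment at which its call begins: read the wrist's pose just before it.
A pose or a line that the arm cannot do raises r.PlanningError and nothing moves.
- r.hand_in(): hands the job in, once; it reports no verdict.
Readings, each from a call of its own:
- r.current_t(): time.
- r.current_q(): joint angles.
- r.current_qvel(): joint speeds.
- r.current_effort(): joint torques, N m.
- r.current_tool_pos(): TCP position.
- r.current_ee_rot(): TCP orientation.
- r.current_contact_force(): force on the tool from outside, world axes, zero at the start.
- r.current_torque(): the same for the moment, N m.
- r.current_opening(): opening from 0.0 (shut) to 1.0 (fully open).
Only numpy, scipy, OpenCV 4.12 (cv2) and the standard library are available. Lean on these libraries where they do the work, as an engineer would, in place of code of your own. Each camera call takes 0.05 s, during which the arm holds its last target. There are 200 camera calls.

## Task

Thread the three walnut rings onto the upright steel spindle in size order, the largest at the bottom, then the medium one, then the smallest on top, lowering each one down the spindle by hand until it lies flat instead of letting it drop. Then press the whole stack down, sliding the stiff brass follower beneath it, until it comes up against the hidden stop: creep down, feel for the stop and press against it steadily with 13 to 19 N for half a second, never loading the stack or the spindle with more than 25 N. Let go with the stack left down there, and leave the other things on the shelf where they are.

Things in the scene. Friction and masses are not known exactly. Their poses are not given: they have to be found in the camera images.
- arbor: Fixed glue-up arbor: a dark wooden base 110 x 110 x 18 mm, on it a dark steel barrel 60 mm in diameter (18 to 45 mm above the table), and out of it an upright steel spindle 12 mm in diameter. Origin: centre of the underside, on the table, on the spindle's axis; z up. The spindle is parallel-sided up to 150 mm and then tapers to 4 mm in diameter at its tip, 160 mm above the table.
- spindle_tip (a point): The tip of the spindle, on its axis, 160 mm above the table.
- follower: Brass disc, 68 mm diameter, 8 mm thick, on the spindle above the barrel; the rings rest on it. Origin: centre of its underside, z up; starts 58 to 97 mm above the table and stays where left. About 5 N slides it down 6 to 26 mm to an unseen stop inside the barrel, set differently each time, whose felt pad gives 1 mm per 12 N and springs back.
- ring_large: Walnut ring, outside diameter 62 mm, height 16 mm, bore 14.4 mm. Lies flat on the table. Origin: centre of its underside, z along the bore. Mass about 35 g.
- ring_medium: Walnut ring, outside diameter 52 mm, height 16 mm, bore 14.4 mm. Lies flat on the table. Origin: centre of its underside, z along the bore. Mass about 25 g.
- ring_small: Walnut ring, outside diameter 42 mm, height 16 mm, bore 14.4 mm. Lies flat on the table. Origin: centre of its underside, z along the bore. Mass about 16 g.
- queen: Ivory-coloured resin chess queen, 38 mm across the foot and 92 mm tall, standing loose on a fixed wooden turntable 120 mm across and 24 mm high. Bystander. Origin: centre of its foot.
- bottle: Squat amber glass bottle with a cork, 64 mm in diameter, 72 mm tall. Bystander. Origin: centre of its underside.
- tin: Round copper polishing tin, 58 mm in diameter, 24 mm tall. Bystander. Origin: centre of its underside.
- knight: Dark walnut knight head, 38 mm across the foot, about 66 mm tall. Bystander. Origin: centre of its underside.
- awl: Steel scribing awl with a wooden handle, lying, 164 mm long and 20 mm thick. Bystander. Origin: under the ferrule near mid-length, on the table, x towards the point.
- brush: Hand brush, lying. Bystander. Origin on the table, x along its length.
Mind the look-alikes: they are no part of the job. What is shaped like the ring_large but purple is not meant.

How it is judged:
By the outcome, as a careful person would: the job done as asked, in the order asked, and still so for the second after the job is handed in, with the robot touching nothing.
It also fails if it takes over 72 s, if anything falls off the work surface, if the arm or the gripper's body presses on something with over 40 N, if the wrist force passes 120 N, or if a joint passes its speed limit or range.

## Working session

There is one attempt and no reset: what is moved stays moved. The work goes in short steps, each a Python script; the robot and the scene stay as the last script left them, time stands still between calls to the robot, and variables do not carry over. Pictures are saved under pics/ and viewed, about 8 in all and at most 12, crops included, and the job is handed in when it is done.

```bash
mkdir -p pics; ls; python3 - <<'E'
from cell import r, optics
import numpy as np, cv2
a=optics.get_image("scene");b=optics.get_image("top")
for n,i in(("scene",a),("top",b)):
    cv2.imwrite(f"pics/{n}1.png",cv2.cvtColor(i["pixels"],cv2.COLOR_RGB2BGR)); np.savez(f"{n}.npz",**i)
    print(n,i["fx"],i["cx"],i["cy"],i["D"],np.round(i["camera_from_world"],3).tolist())
print(r.finger_overhang,r.current_ee_rot(),r.current_contact_force(),r.current_opening(),r.current_t())
w=optics.get_image("wrist");print(np.round(w["mount"],3).tolist())
E
```

```text
pics
scene 495.6052563190359 251.2271547646995 197.88010039981 [0.02848336 0.         0.         0.         0.        ] [[-0.522, 0.853, -0.008, 0.327], [0.646, 0.389, -0.656, -0.287], [-0.556, -0.348, -0.755, 1.609], [0.0, 0.0, 0.0, 1.0]]
top 457.11977030707453 254.39677840624353 199.9185791188998 [-0.14442624  0.          0.          0.          0.        ] [[-0.027, -0.999, -0.02, 0.002], [-0.981, 0.03, -0.189, 0.592], [0.19, 0.014, -0.982, 1.225], [0.0, 0.0, 0.0, 1.0]]
0.022 [ 1.68103028e-01  9.85769312e-01 -4.72839819e-04 -1.12185317e-04] [0.20009789 0.05774206 0.37664481] 0.9959166994171753 0.1
[[0.0, -0.961, -0.278, 0.072], [1.0, -0.0, 0.001, 0.001], [-0.001, -0.278, 0.961, -0.12], [0.0, 0.0, 0.0, 1.0]]
```

View pics/top1.png

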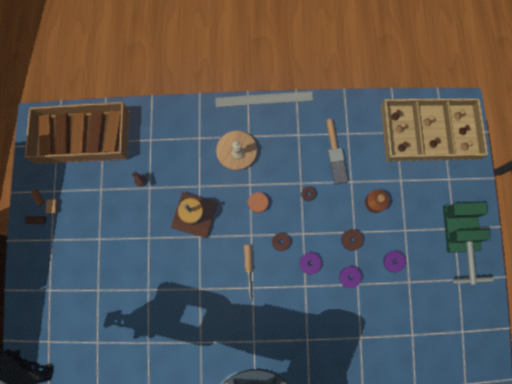

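View pics/scene1.png

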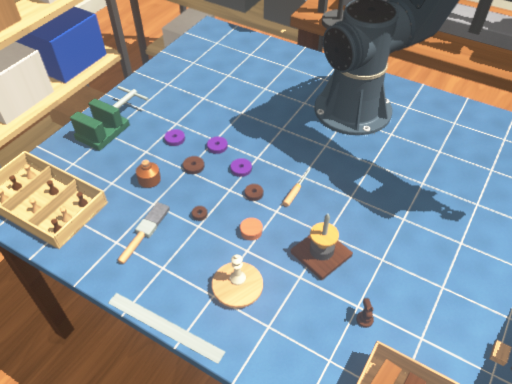

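Scene and top views: walnut rings at top px (353,240) large, (282,242) medium and (308,193) small. The purple look-alikes are at (311,263), (350,277) and (395,262). The arbor with its follower is at (193,210). Next I measure them and make one enlarged crop to confirm.

```bash
cat > geo.py <<'E'
import numpy as np, cv2
def K(i): return np.array([[i["fx"],0,i["cx"]],[0,i["fy"],i["cy"]],[0,0,1.]])
def ray(i,uv,W=None):
    "camera centre and ray directions in world"
    if W is None: W=np.linalg.inv(i["camera_from_world"])
    p=cv2.undistortPoints(np.array(uv,float).reshape(-1,1,2),K(i),np.array(i["D"],float)).reshape(-1,2)
    d=np.c_[p,np.ones(len(p))]
    return W[:3,3],d@W[:3,:3].T
def onplane(i,uv,z,W=None):
    c,d=ray(i,uv,W); return c+d*((z-c[2])/d[:,2:3])
def cloud(i,W=None):
    h,w=i["depth"].shape; u,v=np.meshgrid(np.arange(w),np.arange(h))
    c,d=ray(i,np.c_[u.ravel(),v.ravel()],W)
    return (c+d*i["depth"].reshape(-1,1)).reshape(h,w,3)
E
python3 - <<'E'
from geo import *
def circ(P):
    A=np.c_[2*P[:,:2],np.ones(len(P))];s=np.linalg.lstsq(A,(P[:,:2]**2).sum(1),rcond=None)[0]
    return s[:2],np.sqrt(s[2]+s[:2]@s[:2])
objs={"top":dict(L=(353,240),M=(282,242),S=(308,193)),"scene":dict(L=(193,165),M=(254,192),S=(200,213))}
for n in("top","scene"):
    i=dict(np.load(n+".npz")); P=cloud(i)
    for k,(u,v) in objs[n].items():
        s=(slice(v-22,v+23),slice(u-22,u+23)); z=P[s][...,2]; hs=cv2.cvtColor(i["pixels"][s],cv2.COLOR_RGB2HSV)
        m=(z>.010)&(z<.024)&((hs[...,0]<25)|(hs[...,0]>165))
        nl,lab,st,ce=cv2.connectedComponentsWithStats(m.astype(np.uint8)); l=lab==1+st[1:,4].argmax()
        c=cv2.findContours(l.astype(np.uint8),0,1)[0][0].reshape(-1,2)+[u-22,v-22]
        Q=onplane(i,c,.016); e=circ(Q); print(n,k,np.round(e[0],4),"r",round(e[1]+.5*np.median(i['depth'][s])/i['fx'],4),"z",np.median(z[l]).round(4))
    u,v=(193,210) if n=="top" else (324,235)
    s=(slice(v-45,v+45),slice(u-40,u+40)); hs=cv2.cvtColor(i["pixels"][s],cv2.COLOR_RGB2HSV)
    q=P[s]; m=(hs[...,0]>15)&(hs[...,0]<30)&(hs[...,1]>120)&(q[...,2]>.05)
    z=np.median(q[...,2][m]);print(n,"foll top z",z,np.percentile(q[...,2][m],[10,30,70,90]).round(4))
    mm=m&(abs(q[...,2]-z)<.006); Q=q[mm]; print(" centroid",Q.mean(0).round(4),"range",Q.min(0).round(4),Q.max(0).round(4))
    hi=q[(q[...,2]>z+.02)&(q[...,2]<.165)]; print(" spindle",len(hi),hi.mean(0).round(4),hi[:,2].max())
a=cv2.imread("pics/top1.png")[180:290,170:410]; b=cv2.imread("pics/scene1.png")[120:280,160:360]
cv2.imwrite("pics/crop1.png",np.vstack([cv2.resize(a,(600,275),interpolation=2),cv2.resize(b[:, :],(400,320),interpolation=2)[:, :].copy() if 0 else cv2.copyMakeBorder(cv2.resize(b,(400,320),interpolation=2),0,0,0,200,0)]))
E
```

```text
top L [ 0.4761 -0.2897] r 0.03 z 0.0155
top M [ 0.4765 -0.086 ] r 0.0249 z 0.0154
top S [ 0.6146 -0.17  ] r 0.0195 z 0.0156
top foll top z 0.08679713844730008 [0.0835 0.0854 0.0883 0.0902]
 centroid [0.5624 0.1625 0.0869] range [0.5301 0.129  0.0809] [0.5975 0.1964 0.0926]
 spindle 32 [0.562  0.1614 0.1408] 0.1598769857974025
scene L [ 0.4811 -0.2855] r 0.0309 z 0.0157
scene M [ 0.4801 -0.082 ] r 0.0259 z 0.0154
scene S [ 0.6189 -0.1661] r 0.021 z 0.0154
scene foll top z 0.08771874775241811 [0.0845 0.0863 0.0886 0.0901]
 centroid [0.575  0.1653 0.0875] range [0.536  0.1347 0.0818] [0.5974 0.1971 0.0927]
 spindle 81 [0.5661 0.1654 0.1361] 0.1620067145168973
```

View pics/crop1.png

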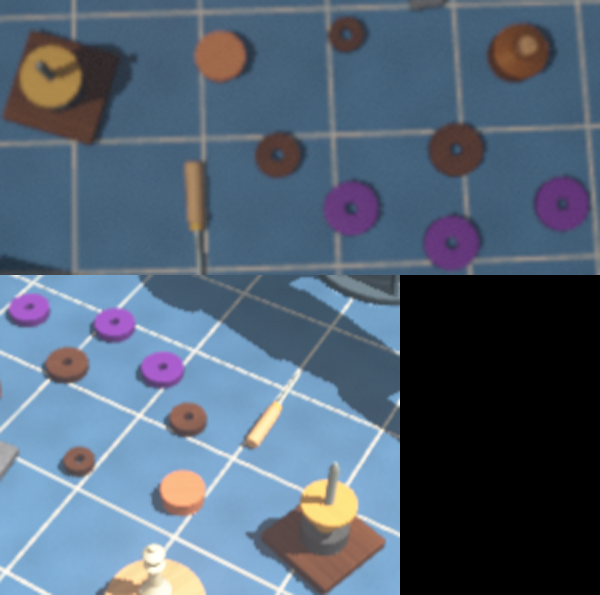

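Three walnut rings confirmed: the crop shows large at (456,150), medium at (278,155), small at (346,35), and the three purple rings as decoys. The two fixed cameras disagree by about 4 mm, so I refine with the wrist camera from close above.

The follower top is at 87 mm. A vertical grip on the large ring would put the gripper body on the spindle tip, so I'll grip that ring with the tool tilted about the jaw axis.

```bash
cat > hw.py <<'E'
from cell import r, optics
from geo import *
from scipy.spatial.transform import Rotation as Ro
def ori(psi,th=0.):
    d=np.array([np.cos(psi),np.sin(psi),0]);up=np.array([0,0,1.])
    z=np.sin(th)*d-np.cos(th)*up; x=np.cos(th)*d+np.sin(th)*up
    return Ro.from_matrix(np.c_[x,np.cross(z,x),z])
def wrist():
    T=np.eye(4);T[:3,:3]=Ro.from_quat(r.current_ee_rot()).as_matrix();T[:3,3]=r.current_tool_pos()
    i=optics.get_image("wrist"); return i,T@i["mount"]
def save(i,n): cv2.imwrite(f"pics/{n}.png",cv2.cvtColor(i["pixels"],cv2.COLOR_RGB2BGR))
def circ(P):
    A=np.c_[2*P[:,:2],np.ones(len(P))];s=np.linalg.lstsq(A,(P[:,:2]**2).sum(1),rcond=None)[0]
    return s[:2],np.sqrt(s[2]+s[:2]@s[:2])
def disc(i,W,near,z,R):
    "centre and radius of a disc's top face at height z near a point"
    P=cloud(i,W); hs=cv2.cvtColor(i["pixels"],cv2.COLOR_RGB2HSV)
    m=(abs(P[...,2]-z)<.006)&((hs[...,0]<32)|(hs[...,0]>165))&(np.hypot(P[...,0]-near[0],P[...,1]-near[1])<R+.015)&(i["depth"]>0)
    nl,lab,st,ce=cv2.connectedComponentsWithStats(m.astype(np.uint8)); l=lab==1+st[1:,4].argmax()
    c=max(cv2.findContours(l.astype(np.uint8),cv2.RETR_EXTERNAL,cv2.CHAIN_APPROX_NONE)[0],key=len).reshape(-1,2)
    Q=onplane(i,cv2.convexHull(c).reshape(-1,2),z,W); a=circ(Q); k=abs(np.hypot(*(Q[:,:2]-a[0]).T)-a[1])<.002; a=circ(Q[k])
    return np.round(a[0],4),round(a[1],4),np.median(P[...,2][l]).round(4)
E
python3 - <<'E'
from hw import *
G=dict(A=(.564,.163),S=(.617,-.168),M=(.478,-.084),L=(.4785,-.2875))
print(r.finger_overhang)
for k,(x,y) in G.items():
    psi=np.arctan2(y,x); z=.25 if k=="A" else .18
    for s in (psi,psi+np.pi):print(k,np.round(r.inverse_kinematics([x,y,z],ori(s).as_quat()),2), r.inverse_kinematics([x,y,z-.1],ori(s,.61).as_quat()) is not None)
for k,(x,y) in G.items():
    psi=np.arctan2(y,x); z=.25 if k=="A" else .18
    r.move_to([x,y,z],ori(psi).as_quat()); i,W=wrist(); save(i,"w_"+k); np.savez("w_"+k,W=W,**i)
    R,h=dict(A=(.034,.087),S=(.021,.016),M=(.026,.016),L=(.031,.016))[k]
    print(k,disc(i,W,(x,y),h,R),r.current_t())
    if k=="A":
        P=cloud(i,W);q=P[(P[...,2]>.10)&(P[...,2]<.165)&(np.hypot(P[...,0]-x,P[...,1]-y)<.02)]
        for lo in(.10,.12,.14,.15,.155):
            t=q[(q[:,2]>lo)&(q[:,2]<lo+.01)];print(lo,len(t),t.mean(0).round(4) if len(t) else 0)
print(r.finger_overhang)
E
python3 -c "
import cv2,numpy as np
I=[cv2.resize(cv2.imread(f'pics/w_{k}.png'),(400,300)) for k in 'ASML'];cv2.imwrite('pics/w4.png',np.vstack([np.hstack(I[:2]),np.hstack(I[2:])]))"
```

```text
0.022
A [ 0.2   0.42  1.56 -0.    1.16  1.49] True
A [ 0.2   0.42  1.56 -0.    1.16 -1.65] True
S [-0.34  0.59  1.47 -0.    1.08  1.5 ] False
S [-0.34  0.59  1.47 -0.    1.08 -1.64] True
M [-0.27  0.33  1.89 -0.    0.92  1.47] True
M [-0.27  0.33  1.89 -0.    0.92 -1.67] True
L [-0.62  0.45  1.7  -0.    0.99  1.49] True
L [-0.62  0.45  1.7  -0.    0.99 -1.65] True
A (array([0.5636, 0.1647]), np.float64(0.0337), np.float64(0.0866)) 2.0917
0.1 38 [0.5673 0.1656 0.1051]
0.12 41 [0.5673 0.1658 0.1251]
0.14 65 [0.5668 0.1658 0.1459]
0.15 164 [0.5643 0.1648 0.1545]
0.155 67 [0.5636 0.1647 0.1576]
S (array([ 0.6165, -0.1689]), np.float64(0.0204), np.float64(0.015)) 3.4333
M (array([ 0.4778, -0.0836]), np.float64(0.0255), np.float64(0.015)) 4.175
L (array([ 0.4776, -0.2892]), np.float64(0.0303), np.float64(0.015)) 5.05
0.022
```

View pics/w4.png

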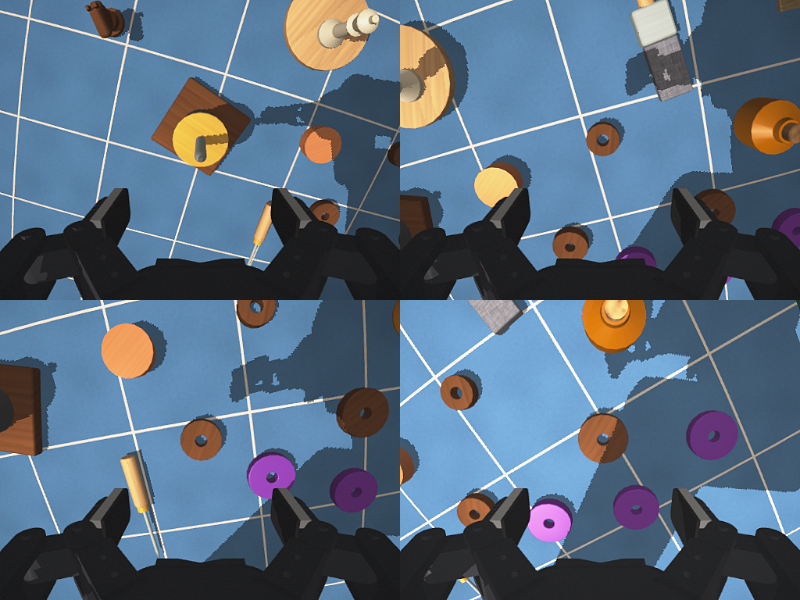

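```bash
cat >> hw.py <<'E'
A=np.array([.5636,.1647])
def fz(n=4): return np.mean([r.current_contact_force() for _ in range(n)],0)
def back(gap): # pad setback against shut (4-bar, m)
    s=-.103+gap/2/.057; return .057*(.995-np.sqrt(1-s*s))
def creep(zmin,lim,step=.0005,vel=.02):
    "down in small steps until the vertical force changes by lim"
    f0=fz()[2]; p=r.current_tool_pos()
    while p[2]>zmin:
        p=p+[0,0,-step]; r.move_linear(p,vel=vel); f=fz(2)[2]-f0
        if abs(f)>lim: return True,r.current_tool_pos()[2],f
    return False,r.current_tool_pos()[2],f
E
python3 - <<'E'
from hw import *
c=np.array([.4776,-.2892]);gap=.062;th=.61;psi=np.arctan2(c[1],c[0]);O=ori(psi,th)
zt=.022-back(gap);off=O.apply([-.008,0,zt]);xy=c-off[:2]
t=r.current_t()
r.set_gripper(.076/.085,40)
print(r.current_opening(),r.current_t()-t)
r.move_to([*xy,.08],O.as_quat()); r.move_linear([*xy,.030],vel=.1)
print(r.current_t()-t,fz())
print(creep(.012,2.0),r.current_t()-t)
E
```

```text
0.897351170213844 0.2583000000000002
3.141700000000001 [0.69729748 0.01728017 0.67341947]
(True, np.float64(0.014330559212743057), np.float64(8.73029702870743)) 11.3917
```

```bash
python3 - <<'E'
from hw import *
t=r.current_t();p=r.current_tool_pos();O=ori(np.arctan2(-.2892,.4776),.61)
r.move_linear([p[0],p[1],.0205],vel=.05); r.set_gripper(.5,40); print(r.current_opening()*85,fz(),r.current_t()-t)
r.move_linear([p[0],p[1],.12],vel=.2); print(r.current_opening()*85,fz(),r.current_t()-t)
i,W=wrist(); save(i,"gripL"); np.savez("gripL",W=W,**i)
P=cloud(i,W); q=r.current_tool_pos();m=(np.hypot(P[...,0]-.4776,P[...,1]+.2892)<.045)&(P[...,2]>.06)&(i["depth"]>0)
print(P[m][:,2].min(), np.percentile(P[m][:,2],[5,50,95]))
E
```

```text
59.57635586270853 [-6.89393158  3.33159742 11.59763945] 0.5915999999999997Traceback (most recent call last):
  File "<stdin>", line 4, in <module>
cell.PlanningError: the arm cannot follow that straight line within its joint ranges
```

```bash
python3 - <<'E'
from hw import *
t=r.current_t();p=r.current_tool_pos();print(p)
r.move_linear([p[0],p[1],.075],vel=.15); print(r.current_opening()*85,fz(),r.current_t()-t,r.current_q().round(2))
i,W=wrist(); save(i,"gripL"); np.savez("gripL",W=W,**i)
for th in(.61,.5,.4):
  for z in (.28,.25,.22,.18,.15,.12):
    print(th,z,np.round(r.inverse_kinematics([*A,z],ori(np.arctan2(A[1],A[0]),th).as_quat()),2))
E
```

```text
[ 0.47532703 -0.28779111  0.02083851]
59.5363018798132 [ 0.657314    0.51998454 -1.27591907] 0.5167000000000002 [-0.66  0.53  2.13  2.65  0.14 -1.18]
0.61 0.28 [0.18 0.19 1.92 0.14 0.43 1.36]
0.61 0.25 [0.18 0.23 1.95 0.17 0.36 1.33]
0.61 0.22 [0.18 0.28 1.98 0.21 0.28 1.28]
0.61 0.18 [0.18 0.34 2.01 0.32 0.19 1.17]
0.61 0.15 [0.18 0.4  2.03 0.52 0.12 0.97]Traceback (most recent call last):
  File "<stdin>", line 7, in <module>
    return _wrapfunc(a, 'round', decimals=decimals, out=out)
    return _wrapit(obj, method, *args, **kwds)
    result = getattr(arr, method)(*args, **kwds)
TypeError: unsupported operand type(s) for *: 'NoneType' and 'float'
```

View pics/gripL.png

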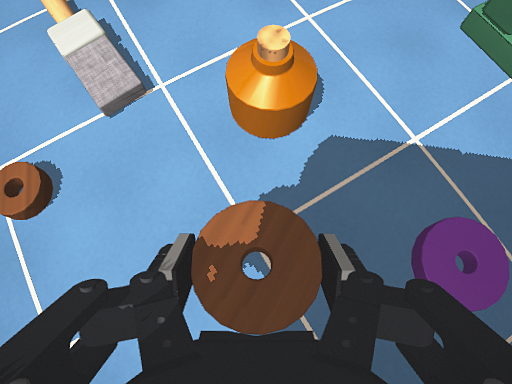

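```bash
python3 - <<'E'
from hw import *
i=dict(np.load("gripL.npz"));W=i["W"];P=cloud(i,W)
v,u=np.mgrid[0:384,0:512]; rr=np.hypot(u-257,v-268); m=(rr>20)&(rr<58)&(i["depth"]>0)&(v<325)
Q=P[m]; z0=np.median(Q[:,2]); Q=Q[abs(Q[:,2]-z0)<.015]
s=np.linalg.lstsq(np.c_[Q[:,:2]-Q[:,:2].mean(0),np.ones(len(Q))],Q[:,2],rcond=None)[0];print("slope",s, "res",len(Q))
hs=cv2.cvtColor(i["pixels"],cv2.COLOR_RGB2HSV)
mk=((rr<90)&((hs[...,0]<15)|(hs[...,0]>170))&(hs[...,1]>80)&(abs(P[...,2]-s[2])<.006)).astype(np.uint8)
c=max(cv2.findContours(mk,0,1)[0],key=len)
T=np.linalg.inv(W@np.linalg.inv(i["mount"]))
e=circ(onplane(i,cv2.convexHull(c).reshape(-1,2),s[2],W));print(e,s[2])
# bore: blue inside
b=((rr<30)&(hs[...,0]>90)&(hs[...,0]<130)).astype(np.uint8);M=cv2.moments(b)
print("bore px",M["m10"]/M["m00"],M["m01"]/M["m00"],np.sqrt(M["m00"]/np.pi))
C=np.array([*e[0],s[2]]);print("ring top centre in tool",(T@np.r_[C,1])[:3].round(4), "TCP",np.linalg.inv(T)[:3,3].round(4))
print(Ro.from_matrix(np.linalg.inv(T)[:3,:3]).as_matrix().round(3).tolist())
q0=r.current_q()
for dp in np.radians(range(-180,180,30)):
    psi=np.arctan2(A[1],A[0])+dp; o=[]
    for z in (.27,.23,.19,.15,.12,.10):
        q=r.inverse_kinematics([*A,z],ori(psi,.61).as_quat()); o.append(None if q is None else q.round(2).tolist())
    print(round(np.degrees(dp)),o[0],o[3],o[5], all(x is not None for x in o))
E
```

```text
slope [0.00086412 0.00024308 0.06898352] res 9228
(array([ 0.47662829, -0.2880651 ]), np.float64(0.030157316901228793)) 0.06898351846174122
bore px 254.88 265.88695652173914 13.528790949515026
ring top centre in tool [-0.0021 -0.0004  0.0055] TCP [ 0.4752 -0.2877  0.0747]
[[0.701, -0.518, 0.49], [-0.425, -0.855, -0.297], [0.573, 0.0, -0.82]]
-180 [0.22, 0.7, 1.15, -0.04, 1.9, -1.64] [0.22, 0.82, 1.24, -0.04, 1.69, -1.63] [0.22, 0.88, 1.25, -0.04, 1.62, -1.62] True
-150 [0.32, 0.67, 1.2, -0.28, 1.81, -2.05] [0.32, 0.8, 1.29, -0.27, 1.61, -1.99] [0.32, 0.86, 1.3, -0.27, 1.53, -1.97] True
-120 [0.4, 0.59, 1.34, -0.48, 1.6, -2.42] [0.4, 0.72, 1.43, -0.49, 1.4, -2.32] [0.4, 0.79, 1.44, -0.49, 1.33, -2.28] True
-90 [0.44, 0.47, 1.54, -0.63, 1.3, -2.76] [0.44, 0.62, 1.62, -0.68, 1.11, -2.61] [0.44, 0.7, 1.64, -0.71, 1.04, -2.54] True
-60 None None [0.43, 0.61, 1.83, -0.97, 0.7, -2.76] False
-30 [0.33, 0.24, 1.88, -0.6, 0.58, 2.58] None None False
0 [0.18, 0.2, 1.93, 0.15, 0.41, 1.35] [0.18, 0.4, 2.03, 0.52, 0.12, 0.97] None False
30 [0.04, 0.24, 1.88, 0.69, 0.68, 0.33] [0.04, 0.44, 1.97, 1.02, 0.49, -0.06] [0.04, 0.53, 1.99, 1.22, 0.44, -0.29] True
60 [-0.03, 0.35, 1.73, 0.7, 1.05, -0.15] [-0.03, 0.52, 1.82, 0.83, 0.86, -0.37] [-0.03, 0.61, 1.83, 0.91, 0.79, -0.48] True
90 [-0.03, 0.47, 1.54, 0.59, 1.38, -0.5] [-0.03, 0.62, 1.62, 0.63, 1.19, -0.64] [-0.03, 0.7, 1.64, 0.65, 1.11, -0.7] True
120 [0.03, 0.59, 1.34, 0.42, 1.65, -0.84] [0.03, 0.72, 1.43, 0.42, 1.45, -0.93] [0.03, 0.79, 1.44, 0.43, 1.38, -0.96] True
150 [0.12, 0.67, 1.2, 0.21, 1.84, -1.21] [0.12, 0.8, 1.29, 0.2, 1.64, -1.26] [0.12, 0.86, 1.3, 0.2, 1.56, -1.27] True
```

Ring gripped and flat (slope below 0.1 deg, centre known in the tool). Near the arbor the wrist would be close to singular with a radial lean, so I carry the ring over leaning sideways instead.

```bash
python3 - <<'E'
from hw import *
t=r.current_t();print("t",t)
O=ori(np.arctan2(A[1],A[0])+np.pi/2,.61)
xy=A-O.apply([-.0021,-.0004,.0055])[:2]
r.move_to([.48,-.18,.27],O.as_quat()); r.move_to([*xy,.205],O.as_quat())
i,W=wrist(); save(i,"overA"); np.savez("overA",W=W,**i)
print(r.current_opening()*85,fz(),r.current_tool_pos(),r.current_t()-t)
# ring measured again
P=cloud(i,W);hs=cv2.cvtColor(i["pixels"],cv2.COLOR_RGB2HSV)
print(disc(i,W,A,.200,.031))
E
```

```text
t 17.6
59.41857661935468 [ 0.86441329  0.44456089 -0.25739229] [0.56477316 0.16231276 0.20522623] 3.366699999999998
(array([0.5629, 0.1661]), np.float64(0.0302), np.float64(0.1994))
```

View pics/overA.png

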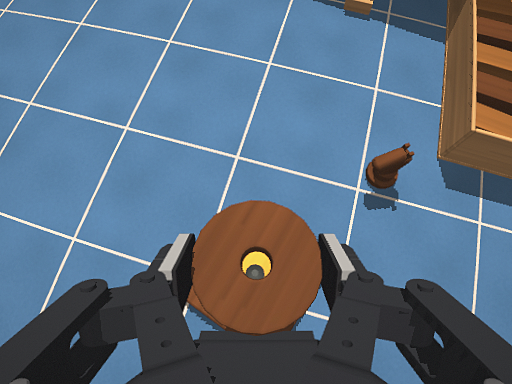

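Knight at right (385,170). The ring is held, with the spindle tip visible through its bore at about (256,271). I measure the tip against the bore in this same picture.

```bash
python3 - <<'E'
from hw import *
i=dict(np.load("overA.npz"));W=i["W"];P=cloud(i,W);s=(slice(240,290),slice(230,285));q=P[s]
m=(q[...,2]>.14)&(q[...,2]<.167);v,u=np.nonzero(m);print(len(u),u.mean()+230,v.mean()+240)
k=q[m];print(k.mean(0),k[:,2].max()); 
for lo in (.15,.153,.156,.158): t=k[k[:,2]>lo]; print(lo,len(t),t.mean(0).round(4))
# bore rim on ring top plane: non-ring pixels inside
h=(P[...,2]<.1935).astype(np.uint8)[s]; n,lab,st,ce=cv2.connectedComponentsWithStats(h); 
l=lab==lab[22,26] ; 
c=max(cv2.findContours(l.astype(np.uint8),0,1)[0],key=len).reshape(-1,2)+[230,240]
print("bore top",circ(onplane(i,c,.2,W)),len(c))
cv2.imwrite("pics/bore.png",cv2.resize(cv2.cvtColor(i["pixels"][s],cv2.COLOR_RGB2BGR),None,fx=10,fy=10,interpolation=0))
E
```

```text
224 255.07589285714286 271.625
[0.56260289 0.16539315 0.15512476] 0.16076570315465047
0.15 213 [0.5626 0.1653 0.1554]
0.153 155 [0.5626 0.1648 0.1569]
0.156 98 [0.5626 0.1645 0.1582]
0.158 56 [0.5628 0.1645 0.1591]
bore top (array([0.56318146, 0.16587535]), np.float64(0.006598031050129012)) 83
```

View pics/bore.png

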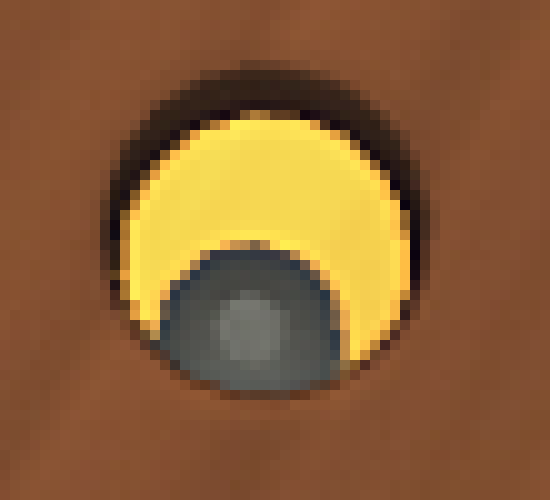

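```bash
python3 - <<'E'
from hw import *
t=r.current_t(); p=r.current_tool_pos()+[-.0005,-.0012,0]
f0=fz()
for z in (.172,.160,.145,.128,.1125):
    p[2]=z; r.move_linear(p,vel=.06); f=fz()-f0; print(z,f.round(2),round(r.current_t()-t,2))
    if np.linalg.norm(f)>8: break
else: print(creep(.104,2,step=.001,vel=.02))
print(r.current_opening()*85,fz()-f0,r.current_t()-t)
E
```

```text
0.172 [-0.68 -0.74  0.08] 0.7
0.16 [-0.9  -0.26  0.69] 1.05
0.145 [-0.61 -0.    0.25] 1.45
0.128 [-0.79 -0.1   0.19] 1.88
0.1125 [-1.04 -1.1  -0.56] 2.29
(True, np.float64(0.10831722033264701), np.float64(2.8157016080063384))
59.949706974771615 [-1.80266891 -0.69249276  2.25215122] 3.291599999999999
```

Large ring is seated at TCP z 0.1083 with forces under 3 N, so the follower top is at about 87.5 mm. I release it and do the medium ring, re-measuring it in hand against the spindle in the same wrist frame.

```bash
cat > job.py <<'E'
from hw import *
import sys
def pick_place(name,c,dia,ztcp,seat):
    t=r.current_t();c=np.array(c);O=ori(np.arctan2(c[1],c[0]));OA=ori(np.arctan2(A[1],A[0]))
    r.move_to([*c,.09],O.as_quat()); r.set_gripper((dia+.012)/.085,40)
    r.move_linear([*c,ztcp],vel=.12); r.set_gripper(max(0,dia-.012)/.085,40); print("grip",r.current_opening()*85,fz().round(2),r.current_t()-t)
    r.move_linear([*c,.22],vel=.25); r.move_to([*A,.210],OA.as_quat())
    w=r.current_opening()*85; i,W=wrist(); save(i,"hand"+name); np.savez("hand"+name,W=W,**i)
    zt=.210-ztcp+.016; m=disc(i,W,A,zt,dia/2); print("held",w,m,"expected z",zt,r.current_t()-t)
    d=A-m[0]
    if np.hypot(*d)>.004 or abs(m[1]-dia/2)>.0015 or w<(dia-.006)*1e3: print("CHECK",d); return
    p=r.current_tool_pos(); p[:2]+=d; f0=fz(); zs=seat+ztcp
    print("shift",d.round(4))
    for z in (.150+ztcp,.138+ztcp,zs+.0035):
        p[2]=z; r.move_linear(p,vel=.06); f=fz()-f0; print(round(z,4),f.round(2),round(r.current_t()-t,2))
        if np.linalg.norm(f)>8: print("STOP"); return
    print(creep(zs-.004,2,step=.001),"expected",zs,r.current_t()-t)
E
python3 - <<'E'
from job import *
t=r.current_t();print(t)
p=r.current_tool_pos(); r.set_gripper(.86); print(fz()); r.move_linear([p[0],p[1],.125],vel=.06);r.move_linear([p[0],p[1],.24],vel=.2)
print(r.current_t()-t)
pick_place("M",(.4778,-.0836),.052,.0216,.1035)
E
```

```text
24.2583
[0.02667873 0.14142777 0.47294564]
1.4500000000000028
grip 49.54847457348081 [-1.63  0.62  6.35] 3.0167
held 49.18926829239838 (array([0.5642, 0.1649]), np.float64(0.0254), np.float64(0.2018)) expected z 0.20439999999999997 5.0334
shift [-0.0006 -0.0002]
0.1716 [ 0.41 -0.65 -0.98] 5.82
0.1596 [ 1.57  1.84 -2.89] 6.17
0.1286 [ 3.13  2.16 -2.08] 6.84
(True, np.float64(0.12560235598009192), np.float64(5.734118579621746)) expected 0.1251 7.591699999999996
```

```bash
python3 - <<'E'
from job import *
t=r.current_t();print(t)
p=r.current_tool_pos(); r.set_gripper(.76); print(fz()); r.move_linear([p[0],p[1],.14],vel=.08);r.move_linear([p[0],p[1],.23],vel=.25)
i,W=wrist(); save(i,"afterM"); print(r.current_t()-t)
pick_place("S",(.6165,-.1689),.042,.0260,.1197)
E
```

```text
33.3
[ 0.54774898 -0.92798157  0.54193676]
1.1917000000000044
grip 39.3938891324935 [-1.41 -0.32  6.27] 2.5915999999999997
held 38.95563726880249 (array([0.5647, 0.1647]), np.float64(0.0206), np.float64(0.1975)) expected z 0.2 4.8416
shift [-0.0011  0.    ]
0.176 [-0.97 -0.01 -0.5 ] 5.56
0.164 [ 0.19  0.59 -0.37] 5.91
0.1492 [ 0.77  1.44 -1.79] 6.31
(True, np.float64(0.14596806156432468), np.float64(5.034100666345756)) expected 0.1457 7.058299999999996
```

View pics/afterM.png

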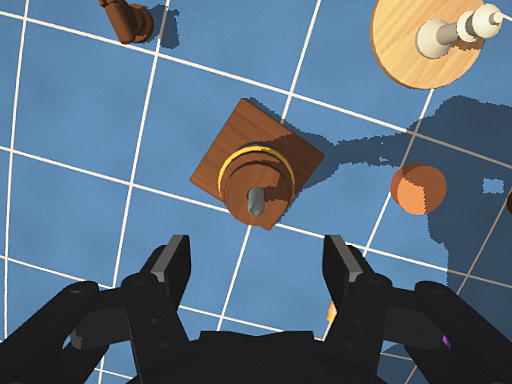

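Medium ring is seated concentrically on the large one: (255,190), with the brass rim at (256,165) and the bystanders undisturbed. The small ring is seated too. Now I release it and press with nearly shut fingertips straddling the spindle.

```bash
python3 - <<'E'
from hw import *
t=r.current_t();print(t)
p=r.current_tool_pos(); r.set_gripper(.64); r.move_linear([p[0],p[1],.172],vel=.1); r.set_gripper(.2,60); print("open",r.current_opening()*85,r.current_t()-t)
p=r.current_tool_pos(); f0=fz(8)[2]; F=lambda: fz(4)[2]-f0
p[2]=.163; r.move_linear(p,vel=.08); print("pre",F())
log=[];n=0
while r.current_t()-t<19:
    f=F(); log.append((round(p[2]*1e3,2),round(f,1)))
    if f>14.5: break
    p[2]-= .0009 if f<7.5 else .0003
    if p[2]<.125: break
    r.move_linear(p,vel=.02)
print(log,r.current_t()-t)
h=[]
for _ in range(8): r.sleep(.1); h.append(round(F(),1))
print("hold",h,r.current_tool_pos(),r.current_t()-t)
E
```

```text
41.55
open 16.6776225533288 1.1667000000000058
pre 2.156530600828841
[(np.float64(163.0), np.float64(2.2)), (np.float64(162.1), np.float64(1.9)), (np.float64(161.2), np.float64(2.1)), (np.float64(160.3), np.float64(1.6)), (np.float64(159.4), np.float64(2.3)), (np.float64(158.5), np.float64(2.0)), (np.float64(157.6), np.float64(1.9)), (np.float64(156.7), np.float64(5.0)), (np.float64(155.8), np.float64(7.6)), (np.float64(155.5), np.float64(6.7)), (np.float64(154.6), np.float64(5.4)), (np.float64(153.7), np.float64(6.8)), (np.float64(152.8), np.float64(6.3)), (np.float64(151.9), np.float64(6.1)), (np.float64(151.0), np.float64(6.4)), (np.float64(150.1), np.float64(7.0)), (np.float64(149.2), np.float64(6.0)), (np.float64(148.3), np.float64(5.8)), (np.float64(147.4), np.float64(6.3)), (np.float64(146.5), np.float64(6.2)), (np.float64(145.6), np.float64(6.5)), (np.float64(144.7), np.float64(7.1)), (np.float64(143.8), np.float64(7.1)), (np.float64(142.9), np.float64(5.7)), (np.float64(142.0), np.float64(5.7)), (np.float64(141.1), np.float64(5.6)), (np.float64(140.2), np.float64(5.6)), (np.float64(139.3), np.float64(6.1)), (np.float64(138.4), np.float64(6.3)), (np.float64(137.5), np.float64(6.4)), (np.float64(136.6), np.float64(6.2)), (np.float64(135.7), np.float64(5.8)), (np.float64(134.8), np.float64(7.2)), (np.float64(133.9), np.float64(5.8)), (np.float64(133.0), np.float64(6.9)), (np.float64(132.1), np.float64(11.4)), (np.float64(131.8), np.float64(13.3)), (np.float64(131.5), np.float64(15.1))] 10.683300000000003
hold [np.float64(15.3), np.float64(16.0), np.float64(15.4), np.float64(15.4), np.float64(15.4), np.float64(15.5), np.float64(15.2), np.float64(14.7)] [0.56320525 0.1637411  0.13242316] 11.4833
```

The stop is felt at about TCP 132 mm, but the free-air readings carried a bias of about 2 N, so the true force may be only about 13.5 N. I press slightly more so either reading lies inside the window, hold, then let go.

```bash
python3 - <<'E'
from hw import *
t=r.current_t();print(t)
p=r.current_tool_pos(); p[2]=.1313-.0001; r.move_linear(p,vel=.01)
h=[]
for _ in range(9): r.sleep(.1); h.append(round(fz()[2],1))
print("hold raw",h,r.current_tool_pos()[2],r.current_t()-t)
p[2]=.138; r.move_linear(p,vel=.03); print("free raw",fz(8)[2])
p[2]=.20; r.move_linear(p,vel=.2); r.sleep(.15); print("free raw",fz(8)[2]);p[2]=.25; r.move_linear(p,vel=.2);r.sleep(.1)
i,W=wrist(); save(i,"final"); s=optics.get_image("scene"); P=cloud(s)
print(r.current_t(),disc(i,W,A,.118,.021))
a=cv2.imread("pics/final.png"); b=cv2.cvtColor(s["pixels"],cv2.COLOR_RGB2BGR)[170:270,260:400]
cv2.imwrite("pics/fin2.png",np.vstack([cv2.resize(a,(400,300)),cv2.resize(b,(400,286),interpolation=2)]))
E
```

```text
53.0333
hold raw [np.float64(14.5), np.float64(14.9), np.float64(14.8), np.float64(15.2), np.float64(15.1), np.float64(15.4), np.float64(14.1), np.float64(15.0), np.float64(15.0)] 0.13225323734377745 1.1500000000000057
free raw -0.13424735308309474
free raw -0.5996479068411147
55.7667 (array([0.5654, 0.169 ]), np.float64(0.001), np.float64(0.1194))
```

View pics/fin2.png

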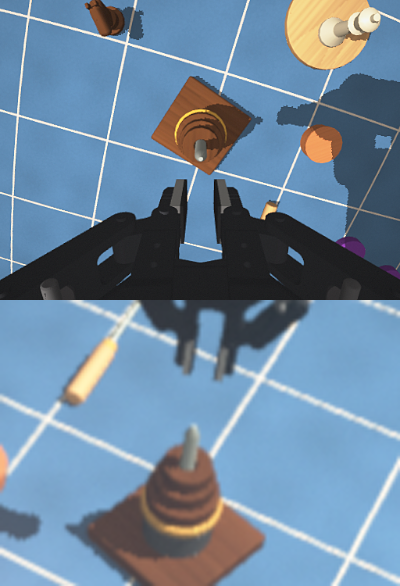

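The net hold was about 15 N steady for 0.9 s, and the stack stayed down in size order (wrist view (200,130), scene crop (185,490)). Handing in.

```bash
python3 -c "
from cell import r
r.hand_in();print(r.current_t())"
```

```text
the job is handed in; nothing more can be done
the job is handed in; nothing more can be done
```

The three walnut rings are on the spindle, large then medium then small. Each was lowered by hand until it touched down, with 3 to 6 N at contact. I then pressed the stack down about 25 mm to the hidden stop, let go, and handed the job in at about 56 s of the 72 s allowed.

- **Press force:** The stop showed as a force rise at about 132 mm TCP height. The first hold read 15.4 N, but that zero was about 2 N too high, so I pressed slightly more. The second hold was 14.1 to 15.4 N raw for 0.9 s, with the free-air zero at −0.1 to −0.6 N afterwards. That is about 15 N net, and no reading came near 25 N.
- **Final picture:** The stack is down and in order on the follower, the gripper is clear, and the bystanders in view (knight, queen, tin, awl) are where they were.
- **Checks that failed or disagreed:** The two fixed cameras differed by about 4 mm, so I relied on the wrist camera. My last automatic fit of the small ring's centre found only a speck, so the final state rests on the picture and the forces. The fingertips pressed lightly on the table (6 to 12 N) while gripping the rings.

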